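# Clamp the block in the drilling fixture

## Robot

A 7-joint arm with a two-finger parallel gripper is mounted at the origin on the work surface. World frame = base frame: x ahead of the robot, y to its left, z up, the work surface at z = 0. Lengths are in m, angles in rad, forces in N, time in s.
With the tool pointing down it reaches from about 0.4 to 0.875 m from the base axis. Payload 19.3 kg.
Tool frame: the origin (TCP) lies midway between the tips of the shut fingers; the grasp point (between the pads) lies 19 mm behind it (bot.tcp_to_grasp is the distance from the TCP to the grasp point, in m); z points along the fingers, y is the direction in which the jaws open and shut (so a half turn about z gives the same grasp; the last joint's range is limited). The gripper opens to 85 mm and grips with 20 to 120 N. Pads are 22 mm wide; open, the fingers measure 114 mm over their backs; the gripper's body (76 mm by 85 mm) begins 54 mm behind the grasp point. The pads swing forward as they close: fully open they stand 13 mm farther back than shut.
Start: joints at [1.191, 0.521, -0.036, 1.599, 0.021, 1.021, -0.113], TCP at [0.191, -0.595, 0.231] pointing down, gripper open.
Joint ranges: [-2.91, 2.91], [-0.3, 2.13], [-1.5, 1.42], [0.17, 2.43], [-1.26, 4.41], [0.16, 1.93], [-2.52, 2.52]. Speed limits (rad/s): [1.89, 1.89, 2.39, 2.39, 3.01, 3.01, 3.01].

## Interface

Orientations are given as [roll, pitch, yaw] about the fixed x, y, z axes, in that order (R = Rz(yaw) Ry(pitch) Rx(roll)).
In Python, from workcell import bot gives the robot as it stands. The module is installed in compiled form; this text tells all that it offers.
- The arm moves only by the tool drive_tool, never from a script. Its argument "series" is a list of rows, each a list of 5 numbers: the opening in per cent of the stroke, from 0 (shut) to 100 (fully open), then the shift along the world's x, y, z in m, then the turn about the world's z in rad. A call has 1 to 12 rows; each row shifts and turns the pose as measured when the row begins; what a row does not reach is not made up. A row lasts 1/10 s, in which the tool goes at most 50 mm and 8.59 degrees, less where a joint would pass 70% of its speed; a pose out of reach is approached as far as the arm can. A call with a gripper value outside its range is refused whole. The fingers move at their own pace and stop on an object; "newtons" is the grip in N (left out, the last holds). Time passes only in rows, so rows that do not move let the fingers close. It gives the time, the measured TCP pose, the force and the opening at its end, in the units of the state.
- bot.observe(): the state, without advancing time (a new reading comes with each control period).
- bot.grab_frame(name): name is "scene" or "top"; returns the picture (400x640x3 uint8, red, green, blue); there is no depth.
- bot.camera_info(name): a dict with "fx", "fy", "cx", "cy" (pixels), "cam_to_world" (4x4, takes a point from camera to world coordinates). Camera axes: x right, y down, z forward; pixel columns grow to the right and rows downward; lengths in m; the calibration is good to about 2 mm. A picture is of the moment at which its call begins. camera_info takes no time and is no camera call.
- bot.job_done(): hands the job in, once; it reports no verdict.
Trained networks look in the newest picture that a camera, given by its name, has taken for a name from the list of things; names that differ only in an ending like _2 or _b are one class to them, and where a whole thing is asked for, a point or a joint stands for the part that bears it (a point fixed in the world has none). Each returns a list of dicts, best first, with "conf" (0 to 1); they miss things now and then, are a little off and sometimes report something else, mostly with a low value. They report only what shows in the picture. A call takes as long as a camera call.
- bot.masks_of(camera, target): "mask" (400x640 bool, what is visible of it) and "point" ([column, row] in pixels, amid what is visible of it).
The state is a dict: "clock": time; "qpos": joint angles; "qd": joint speeds; "joint_efforts": joint torques, N m; "position": TCP position; "tool_rot": TCP orientation; "force": force on the tool from outside, world axes, zero at the start; "moment": the same for the moment, N m; "grip_width": finger opening in m.
Only numpy, scipy, OpenCV 4.12 (cv2) and the standard library are available. Lean on these libraries where they do the work, as an engineer would, in place of code of your own. Each camera call takes 0.05 s, during which the arm holds its last target.

## Task

Clamp the aluminium block that sits in the drilling fixture: push the steel swing strap round until it lies across the block against its stop, and only then push the red cam lever down as far as it goes, so that the strap's foot presses on the block. Do it all by pushing with the fingers, without lifting anything: leave the block seated in its nest and everything else around where it is, then move clear.

Things in the scene. Friction and masses are not known exactly. Their poses are not given: they have to be found in the camera images.
- fixture: drilling fixture: blue steel base plate 250 x 220 x 20 mm fixed to the table; place and yaw vary. Origin at the centre of its underside; at yaw 0 its x points away from the robot, y left, z up. On it: the block's nest of low dark fences (30 mm above the table) centred at (0, -20) mm, the strap's dark post at (0, 60) mm, a steel stop pin (12 mm in diameter, 76 mm tall) at (21, 45) mm
- strap_pivot (a point): point on the strap's vertical pivot axis, 74 mm above the table, half-way up the strap's thickness. The strap is a flat bar 30 mm wide, 16 mm thick (underside 66 mm, top 82 mm above the table) that reaches 130 mm from this axis
- clamp_strap (a joint): angle of the swing strap about its upright pivot, rad: 0 = it points along the fixture's -x (parked off the block, robot's side), growing anticlockwise seen from above (at q it points at fixture angle 180 deg + q); 1.571 (pi/2) = home against its stop, pointing along the fixture's -y, across the block. Starts between 0.1 and 0.55; slight friction (0.12 N m), stays where it is left
- strap_nose (a point): the strap's free end, a good place to push: on its centre line, 116 mm from the pivot axis, half-way up its thickness (74 mm above the table). Push on the trailing side face, the one facing fixture +y when parked and fixture -x when home. Fingertips 58 mm above the table meet the strap's side and pass 12 mm over the block. The lever stands on the strap nearer the pivot
- cam_lever (a joint): angle of the cam lever, rad: 0 = fully raised (37 deg above level), 0.65 = fully down, level along the strap, against its stop. It starts between 0 and 0.08 and stays where it is left. Pushing it takes up to about 0.35 N m about its hinge (some 6 N at 60 mm from the hinge)
- lever_hinge (a point): centre of the lever's level hinge pin, on the strap 80 mm from its pivot axis, 96 mm above the table. The lever rises from here leaning back towards the strap's pivot, and goes down by turning towards the pivot, in the upright plane through the strap's centre line. Follow that arc: a stiff straight push down high on its tip may jam by friction
- lever_pad (a point): middle of the upper (pushed) face of the lever's red grip, 65 mm from the hinge. The lever is 90 mm long from the hinge; its red grip, 22 mm wide and 14 mm thick, covers the outer 55 mm. Its tip is up to 156 mm above the table when raised; when fully down the grip's top face is level, 103 mm above the table
- pressure_foot: round black foot, 20 mm in diameter, under the strap 80 mm from its pivot axis; with the strap home and lever up it hangs 4 mm above the block; the lever drives it down 7 mm by a springy cam, so that it presses on the block with about 10 N when the lever is down; origin at the centre of its lower face
- work_block: the aluminium block to be clamped, 80 x 45 x 26 mm, loose in the nest with about 2 mm of play, its top 46 mm above the table; origin at the centre of its underside
- brass_drift: plain brass pin 18 mm in diameter, 36 mm tall, standing upright on the base plate's far left corner; bystander; origin at the centre of its foot
- drill_bush: steel bushing, outside 32 mm, bore 16 mm, 22 mm tall, standing on the base plate's far right corner; bystander; origin at the centre of its foot
- spare_block: a second aluminium block, 80 x 45 x 26 mm, lying on the table beside the fixture; bystander, not the one to clamp; origin at the centre of its underside
- oil_bottle: white bottle with yellow cap, 48 mm in diameter, 125 mm tall, standing on the table; bystander; origin at the centre of its foot
- grease_tin: red tin, 68 mm in diameter, 55 mm tall, standing on the table; bystander; origin at the centre of its foot
- screwdriver: screwdriver with a green handle lying on the table; bystander
- wrench: steel wrench lying on the table; bystander

How it is judged:
On the way, in this order (a step that is already met when the one before it is completed fails the run):
1. the strap is home across the block, with the lever still up (value of joint clamp_strap above 1.49 rad and value of joint cam_lever below 0.3 rad), for 0.2 s.
2. the cam lever is fully down, with the strap home (value of joint clamp_strap above 1.49 rad and value of joint cam_lever above 0.57 rad), for 0.2 s.
At the end, for the whole second after the job is handed in: the strap is within 0.08 rad of its home stop (above 1.49 rad), the lever within 0.08 rad of fully down (above 0.57 rad), the foot presses on the block with over 3 N, the block lies flat within 6 mm of where it started, every bystander is within 30 mm of where it started, and all is at rest (all of step 2 and contact force between pressure_foot and work_block above 3 N and velocity of joint each of clamp_strap, cam_lever below 0.05 rad/s and linear speed of work_block below 0.02 m/s and distance of work_block from where it was at the start of the episode below 0.006 m and angle between work_block's own z axis and vertical below 0.06 rad and distance of each of brass_drift, drill_bush, spare_block, oil_bottle, grease_tin, screwdriver, wrench from where it was at the start of the episode below 0.03 m); the robot touches nothing.
It fails at once if the work block is lifted or pushed out of its nest (not (distance of work_block from where it was at the start of the episode below 0.006 m and angle between work_block's own z axis and vertical below 0.06 rad)).
It fails at once if the lever is pushed down before the strap is home (value of joint cam_lever above 0.4 rad and value of joint clamp_strap below 1.4 rad).
It fails at once if a bystander is lifted, carried or knocked away (over 30 mm) (not (distance of each of brass_drift, drill_bush, spare_block, oil_bottle, grease_tin, screwdriver, wrench from where it was at the start of the episode below 0.03 m)).
It also fails if it takes over 40 s, if anything falls off the work surface, if the arm or the gripper's body presses on something with over 40 N, if the wrist force passes 120 N, or if a joint passes its speed limit or range.

## Working session

There is one attempt and no reset: what is moved stays moved. The work goes in short steps, Python scripts to look and compute and a tool call to move; the robot and the scene stay as the last step left them, time stands still between calls to the robot, and variables do not carry over. Pictures are saved under pics/ and viewed, and the job is handed in when it is done.

Besides the shell and the picture viewer there is one more tool, called after ">>>" as name(argument=value, ...), one argument or row to a line, values as JSON. drive_tool: Moves the arm, as the interface text tells. Its arguments: {"type":"object","properties":{"series":{"type":"array","items":{"type":"array","items":{"type":"number"}}},"newtons":{"type":"number"}},"required":["series"]}

```bash
mkdir -p pics; python3 - <<'E'
from workcell import bot
import cv2
print(bot.observe())
for n in ("scene","top"):
    im=bot.grab_frame(n); cv2.imwrite(f"pics/{n}0.png",im[:,:,::-1])
    print(n,bot.camera_info(n))
E
```

```text
{'clock': 0.0, 'qpos': array([ 1.19078534,  0.52201522, -0.03633699,  1.60002689,  0.02118587,
        1.02108165, -0.11279635]), 'qd': array([ 1.21564988e-03, -8.30675260e-04, -1.65112737e-03,  3.33199453e-04,
        2.36792917e-04,  2.15581896e-04,  2.80889649e-05]), 'joint_efforts': array([-1.27291074e-03, -9.27108335e+01,  1.97933793e+00, -3.69945002e+01,
        1.78616925e-02,  8.03861883e-03, -2.28555905e-05]), 'position': array([ 0.19041694, -0.59492367,  0.2307181 ]), 'tool_rot': array([-3.14044779e+00,  6.52073376e-05,  3.09805971e-01]), 'force': array([-0.161229  ,  0.57354952, -0.31445729]), 'moment': array([ 0.03629108, -0.03044988,  0.01568464]), 'grip_width': 0.08534935487107319}
scene {'fx': 437.86063013834706, 'fy': 437.86063013834706, 'cx': 317.62938951034715, 'cy': 200.49581119530805, 'cam_to_world': array([[-0.28100022,  0.53431496, -0.79721164,  1.39940136],
       [ 0.95953335,  0.14058449, -0.24399128,  0.28412606],
       [-0.0182926 , -0.83351276, -0.5521973 ,  0.69272212],
       [ 0.        ,  0.        ,  0.        ,  1.        ]])}
top {'fx': 405.10204175605327, 'fy': 405.10204175605327, 'cx': 320.26480188289355, 'cy': 197.70319134081797, 'cam_to_world': array([[ 0.01098123, -0.98346172,  0.18078289,  0.34390794],
       [-0.99991385, -0.01210015, -0.00508761,  0.00769693],
       [ 0.00719097, -0.18071145, -0.98350987,  1.25863074],
       [ 0.        ,  0.        ,  0.        ,  1.        ]])}
```

View pics/scene0.png

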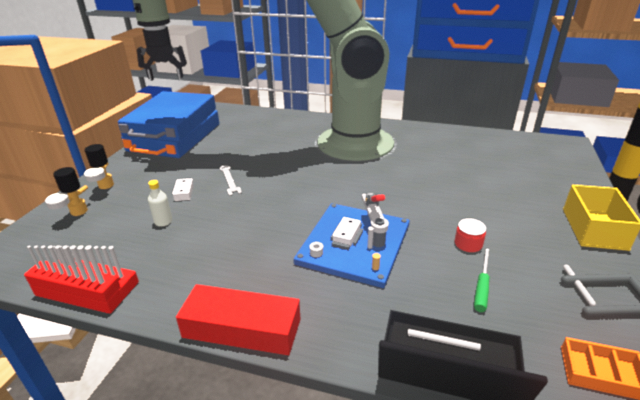

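View pics/top0.png

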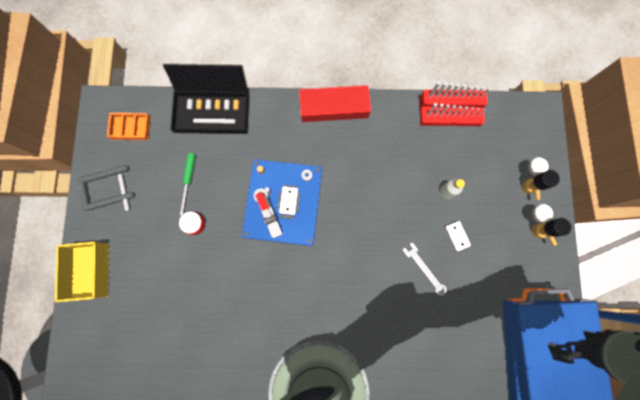

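The scene view shows the plate centred near (355,240), with the raised lever's red grip near (375,198). In the top view the plate is near (283,203), the strap runs from about (262,192) to (278,234), and the spare block, bottle and wrench are to the right. Next I'll measure.

```bash
cat > h.py <<'E'
import numpy as np,cv2
from workcell import bot
def cam(n):
    c=bot.camera_info(n);return np.array([[c['fx'],0,c['cx']],[0,c['fy'],c['cy']],[0,0,1]]),np.array(c['cam_to_world'])
def proj(n,P):
    K,T=cam(n);P=np.atleast_2d(P);p=(P-T[:3,3])@T[:3,:3];p=p@K.T;return p[:,:2]/p[:,2:]
def back(n,uv,z):
    K,T=cam(n);uv=np.atleast_2d(uv).astype(float);d=np.c_[uv,np.ones(len(uv))]@np.linalg.inv(K).T@T[:3,:3].T
    return T[:3,3]+d*((z-T[2,3])/d[:,2])[:,None]
E
python3 - <<'E'
from h import *
from scipy.optimize import least_squares
for n in("top","scene"):
    im=bot.grab_frame(n);np.save(n+"0.npy",im)
    for t in ["fixture","clamp_strap","strap_nose","strap_pivot","cam_lever","lever_pad","lever_hinge","work_block","brass_drift","drill_bush","spare_block","oil_bottle","grease_tin"]:
        for r in bot.masks_of(n,t)[:2]:
            print(n,t,round(r['conf'],2),np.round(r['point'],1),r['mask'].sum())
            if t=="fixture" and r['conf']>.5:
                m=r['mask'].astype(np.uint8)
                np.save(n+"_fix.npy",m)
            if t in("clamp_strap","cam_lever") and r['conf']>.4: np.save(n+"_"+t+".npy",r['mask'])
    im2=cv2.resize(im[140:290,220:440] if n=="scene" else im[145:260,220:350],None,fx=3.6 if n=="scene" else 5,fy=3.6 if n=="scene" else 5,interpolation=cv2.INTER_CUBIC)
    cv2.imwrite(f"pics/{n}_crop.png",im2[:,:,::-1])
E
```

```text
top fixture 0.8 [279.6 200.9] 5216
top clamp_strap 0.93 [266.9 213.6] 575
top clamp_strap 0.61 [264.9 205.7] 213
top strap_nose 0.58 [265.4 213.5] 554
top strap_pivot 0.83 [279.1 207.6] 4918
top cam_lever 0.54 [264.1 209. ] 196
top lever_pad 0.71 [261.4 205.4] 272
top lever_hinge 0.88 [266.1 212.3] 582
top lever_hinge 0.67 [279.3 202.7] 5230
top work_block 0.65 [290.3 201.7] 415
top brass_drift 0.41 [262.1 166.7] 30
top brass_drift 0.3 [308.3 173.8] 84
top drill_bush 0.57 [268.3 215.1] 579
top drill_bush 0.51 [305.8 176. ] 84
top spare_block 0.77 [460.1 235.4] 411
top oil_bottle 0.91 [453.9 186.6] 372
top oil_bottle 0.19 [261.6 168.9] 25
top grease_tin 0.97 [191.9 220.9] 441
scene fixture 0.72 [361.9 243.1] 5747
scene clamp_strap 0.62 [375.5 207.5] 643
scene strap_nose 0.96 [374.9 210.6] 674
scene strap_nose 0.59 [482.4 292.4] 451
scene strap_pivot 0.97 [361.3 247.2] 6054
scene strap_pivot 0.71 [376.4 196.7] 106
scene cam_lever 0.69 [376.3 198. ] 118
scene lever_pad 0.55 [358.8 243.3] 5750
scene lever_pad 0.52 [376.1 200.1] 91
scene lever_hinge 0.89 [371.8 211.6] 639
scene work_block 0.97 [346.6 228.2] 514
scene brass_drift 0.63 [158.9 208.3] 718
scene brass_drift 0.54 [374.  261.2] 116
scene drill_bush 0.24 [158.9 208.3] 750
scene spare_block 0.71 [180.  187.6] 352
scene oil_bottle 0.95 [158.9 207.4] 710
scene oil_bottle 0.72 [376.  259.6] 118
scene grease_tin 0.7 [473.1 234.5] 871
```

View pics/top_crop.png

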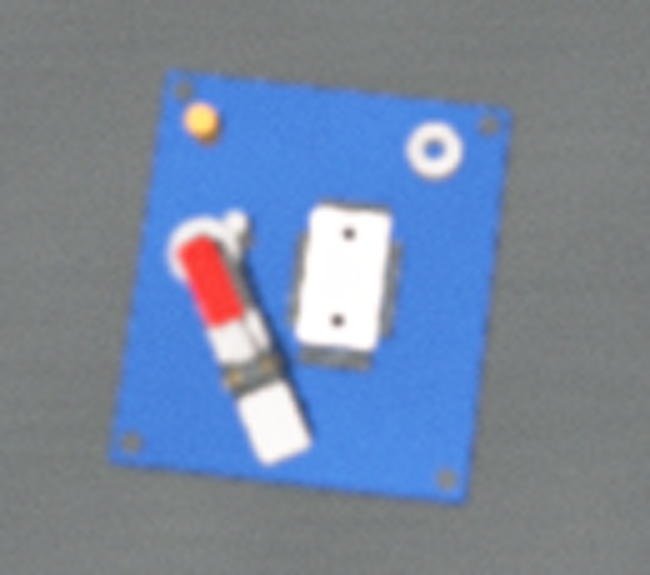

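View pics/scene_crop.png

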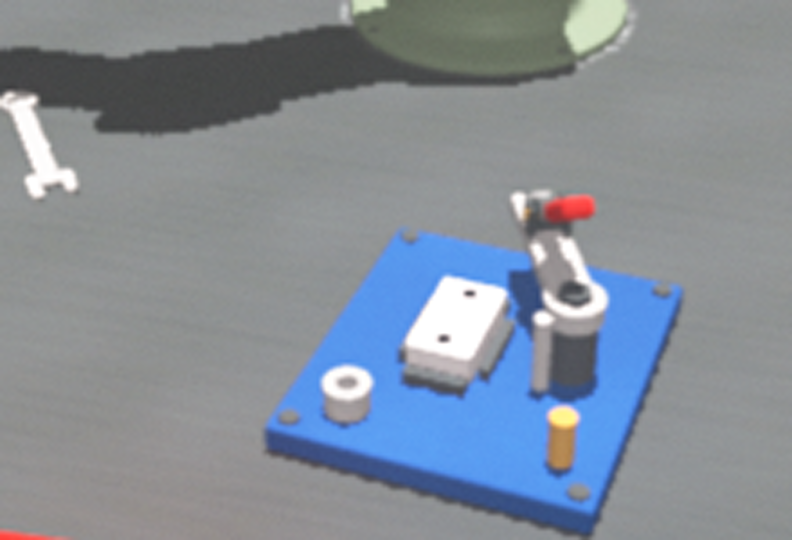

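```bash
cat > fit.py <<'E'
from h import *
from scipy.optimize import minimize
def fp(p,X):
    c,s=np.cos(p[2]),np.sin(p[2]);X=np.atleast_2d(X).astype(float)
    return np.c_[p[0]+c*X[:,0]-s*X[:,1],p[1]+s*X[:,0]+c*X[:,1],X[:,2]]
def boxc(p,x0,x1,y0,y1,z0,z1): return fp(p,[[x,y,z] for x in(x0,x1) for y in(y0,y1) for z in(z0,z1)])
S=8
def sil(n,P):
    h=cv2.convexHull(proj(n,P).astype(np.float32))[:,0]
    m=np.zeros((400,640),np.uint8);cv2.fillConvexPoly(m,np.round(h*256).astype(np.int32),255,cv2.LINE_AA,8)
    return m/255.
def bluemask(im):
    hsv=cv2.cvtColor(im,cv2.COLOR_RGB2HSV);return cv2.inRange(hsv,(100,140,60),(125,255,255))
if __name__=="__main__":
    B={}
    for n in("top","scene"):
        im=np.load(n+"0.npy");b=bluemask(im)
        k,l,st,_=cv2.connectedComponentsWithStats(b)
        u=[280,170] if n=="top" else [335,262]
        i=l[u[1],u[0]];m=(l==i).astype(np.uint8)
        c,_=cv2.findContours(m,cv2.RETR_EXTERNAL,cv2.CHAIN_APPROX_NONE)
        h=cv2.convexHull(np.vstack(c));f=np.zeros_like(m);cv2.fillConvexPoly(f,h,1);B[n]=f
        print(n,f.sum(),st[i])
    def cost(p,ns=("top","scene")):
        return sum(np.abs(sil(n,boxc(p,-.125,.125,-.11,.11,0,.02))-B[n]).sum() for n in ns)
    p0=np.r_[back("top",[[283,203]],.02)[0,:2],-.08]
    for ns in (("top",),("scene",),("top","scene")):
        best=min((minimize(cost,p0+[0,0,d],args=(ns,),method="Nelder-Mead",options=dict(initial_simplex=[p0+[0,0,d],p0+[.02,0,d],p0+[0,.02,d],p0+[0,0,d+.1]])) for d in(-.1,0,.1)),key=lambda r:r.fun)
        print(ns,best.x,best.fun)
    np.save("fix.npy",best.x);p=best.x
    print("post top",fp(p,[0,.06,.08]),proj("top",fp(p,[0,.06,.08])))
E
python3 fit.py
```

```text
top 5564 [ 243  160   78   85 3734]
scene 6155 [ 295  205  114   83 3977]
('top',) [ 0.56042925  0.11892098 -0.09111109] 316.25882352941176
('scene',) [ 0.55769154  0.11866512 -0.10314936] 482.9921568627451
('top', 'scene') [ 0.55773976  0.11868723 -0.10361115] 809.1803921568628
post top [[0.56394532 0.17836546 0.08      ]] [[260.51480096 195.85321457]]
```

The crops show the strap parked at roughly q = 0.3, with the nose end at about crop (275,440), i.e. top pixel (275,233). The lever is raised. I'll check the fit by overlaying the model.

```bash
cat > ov.py <<'E'
from fit import *
import sys
def strap(q,pts):  # local: r along, lateral t (+ = leading? left of pointing dir), z
    a=np.pi+q;c,s=np.cos(a),np.sin(a);pts=np.atleast_2d(pts).astype(float)
    return np.c_[c*pts[:,0]-s*pts[:,1],.06+s*pts[:,0]+c*pts[:,1],pts[:,2]]
def circ(x,y,z,r): a=np.linspace(0,2*np.pi,40);return np.c_[x+r*np.cos(a),y+r*np.sin(a),0*a+z]
def draw(n,p,q,out,im=None,lev=0.):
    im=np.load(n+"0.npy") if im is None else im
    x0,y0,x1,y1,s=(235,150,335,255,5) if n=="top" else (285,180,425,290,5)
    big=cv2.resize(im[y0:y1,x0:x1],None,fx=s,fy=s,interpolation=cv2.INTER_CUBIC)[:,:,::-1].copy()
    def pl(X,col):
        uv=(proj(n,fp(p,X))-[x0,y0]+.5)*s;cv2.polylines(big,[np.round(uv).astype(int)],False,col,1,cv2.LINE_AA)
    g=(0,255,0)
    for z in(.02,): pl([[-.125,-.11,z],[.125,-.11,z],[.125,.11,z],[-.125,.11,z],[-.125,-.11,z]],g)
    pl(circ(.021,.045,.076,.006),g)
    pl(strap(q,[[0,.015,.082],[.13,.015,.082],[.13,-.015,.082],[0,-.015,.082]]),(255,0,255))
    b=.65-lev; d=np.array([-np.cos(b),np.sin(b)])  # along lever in (r,z)
    L=[[.08+d[0]*l,t,.096+d[1]*l] for l,t in((0,0),(.09,0))]
    pl(strap(q,L),(255,255,0))
    cv2.imwrite(out,big)
if __name__=="__main__":
    from fit import *
    for n in("top","scene"): draw(n,np.load("fix.npy"),.3,f"pics/ov_{n}.png")
E
python3 ov.py
```

```text
(no output)
```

View pics/ov_top.png

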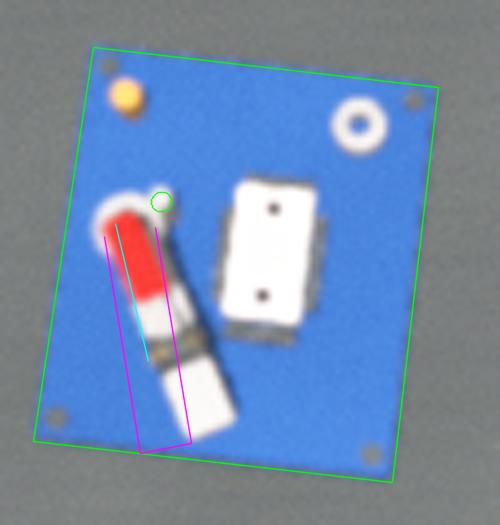

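View pics/ov_scene.png

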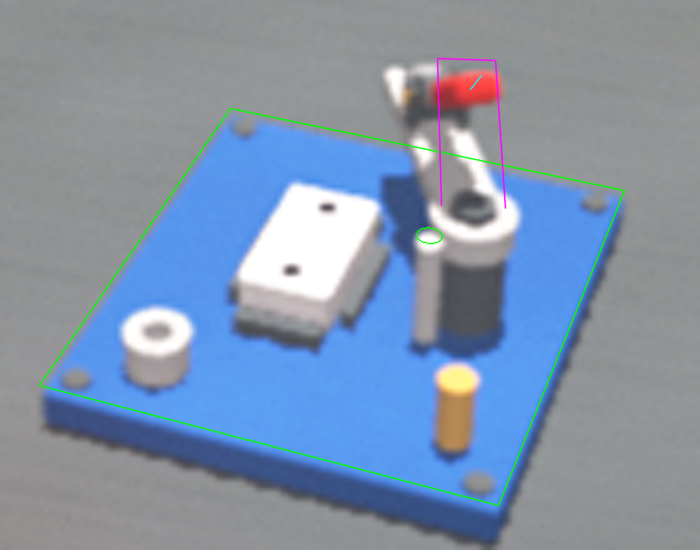

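```bash
python3 - <<'E'
from ov import *
p=np.load("fix.npy")
for n in("top","scene"): draw(n,p,.52,f"pics/ov2_{n}.png")
a=cv2.imread("pics/ov2_top.png");b=cv2.imread("pics/ov2_scene.png")[:300,300:]
b=cv2.copyMakeBorder(b,0,225,0,0,cv2.BORDER_CONSTANT) if b.shape[0]==300 else b
cv2.imwrite("pics/ov2.png",np.hstack([a[:525,:400],b[:525]]))
f=lambda X:np.round(fp(p,X),4)
for q in(.52,np.pi/2): print(q,"nose",f(strap(q,[[.116,0,.074],[.13,-.015,.074],[.13,.015,.074]])).tolist(),"hinge",f(strap(q,[[.08,0,.096]])).tolist())
print("block",f([0,-.02,.046]))
E
```

```text
0.52 nose [[0.4579, 0.1314, 0.074], [0.439, 0.1395, 0.074], [0.4511, 0.1121, 0.074]] hinge [[0.4908, 0.146, 0.096]]
1.5707963267948966 nose [[0.5519, 0.063, 0.074], [0.5356, 0.0506, 0.074], [0.5654, 0.0475, 0.074]] hinge [[0.5557, 0.0988, 0.096]]
block [[0.5557 0.0988 0.046 ]]
```

View pics/ov2.png

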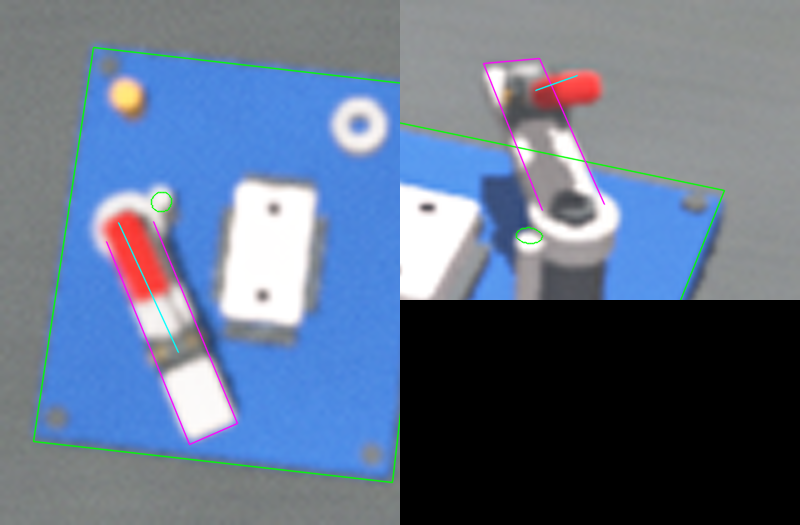

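Overlaying q = 0.52 lines up with the strap in both views, and the plate and stop pin fit to about 2 mm. Now I'll compute the push waypoints.

```bash
python3 - <<'E'
from ov import *
p=np.load("fix.npy")
print("pre",np.round(fp(p,strap(.52,[[.11,-.05,.06]])),3))
for q in np.arange(.4,1.6,.1).tolist()+[1.571]: print(round(q,2),np.round(fp(p,strap(q,[[.11,-.028,.058]]))[0,:2],3))
for t,pt in(("bottle",back("top",[453.9,186.6],.1)),("tin",back("top",[191.9,220.9],.05)),("drift",back("top",[262.1,166.7],.05))):print(t,np.round(pt,3))
E
```

```text
pre [[0.443 0.18  0.06 ]]
0.4 [0.451 0.173]
0.5 [0.452 0.162]
0.6 [0.454 0.151]
0.7 [0.457 0.14 ]
0.8 [0.462 0.129]
0.9 [0.467 0.119]
1.0 [0.473 0.11 ]
1.1 [0.481 0.101]
1.2 [0.489 0.093]
1.3 [0.498 0.086]
1.4 [0.507 0.08 ]
1.5 [0.517 0.075]
1.6 [0.528 0.071]
1.57 [0.525 0.072]
bottle [[ 0.595 -0.389  0.1  ]]
tin [[0.491 0.385 0.05 ]]
drift [[0.661 0.181 0.05 ]]
```

>>> drive_tool(
  series=[
    [0, 0.03, 0.04, 0.02, 0],
    [0, 0.03, 0.04, 0, -0.08],
    [0, 0.03, 0.04, 0, -0.08],
    [0, 0.03, 0.04, 0, -0.08],
    [0, 0.03, 0.04, 0, -0.08],
    [0, 0.03, 0.04, 0, -0.08],
    [0, 0.03, 0.04, 0, 0],
    [0, 0.02, 0.04, 0, 0],
    [0, 0.02, 0.04, 0, 0],
  ],
  newtons=40,
)

```text
clock: 2.4
position: [0.4369, -0.2338, 0.2507]
tool_rot: [3.14, -0.002, -0.118]
force: [1.2, 0.0, 0.0]
grip_width: -0.0003
```

>>> drive_tool(
  series=[
    [0, 0, 0.045, 0, 0],
    [0, 0, 0.045, 0, 0],
    [0, 0, 0.045, 0, 0],
    [0, 0, 0.045, 0, 0],
    [0, 0, 0.045, 0, 0],
    [0, 0, 0.045, 0, 0],
    [0, 0, 0.045, 0, 0.01],
    [0, 0, 0.045, 0, 0],
    [0, 0, 0.045, 0, 0],
    [0, 0, 0.03, 0, 0],
    [0, 0, 0, 0, 0],
  ],
)

```text
clock: 3.5
position: [0.436, 0.2253, 0.253]
tool_rot: [-3.14, -0.008, -0.1]
force: [0.2, -0.6, -0.3]
grip_width: 0.0
```

>>> drive_tool(
  series=[
    [0, 0, -0.01, -0.04, 0],
    [0, 0, -0.01, -0.04, 0],
    [0, 0, 0, -0.04, 0],
    [0, 0, 0, -0.04, 0],
    [0, 0, 0, -0.025, 0],
    [0, 0, 0, -0.008, 0],
    [0, 0, 0, 0, 0],
  ],
)

```text
clock: 4.2
position: [0.4368, 0.2034, 0.0557]
tool_rot: [-3.138, -0.013, -0.1]
force: [0.0, 0.0, 0.7]
grip_width: -0.0001
```

```bash
python3 - <<'E'
from ov import *
print(bot.observe()['position'])
im=bot.grab_frame("scene");np.save("s1.npy",im)
draw("scene",np.load("fix.npy"),.52,"pics/s1.png",im)
E
```

```text
[0.43678388 0.20335207 0.05566139]
```

View pics/s1.png

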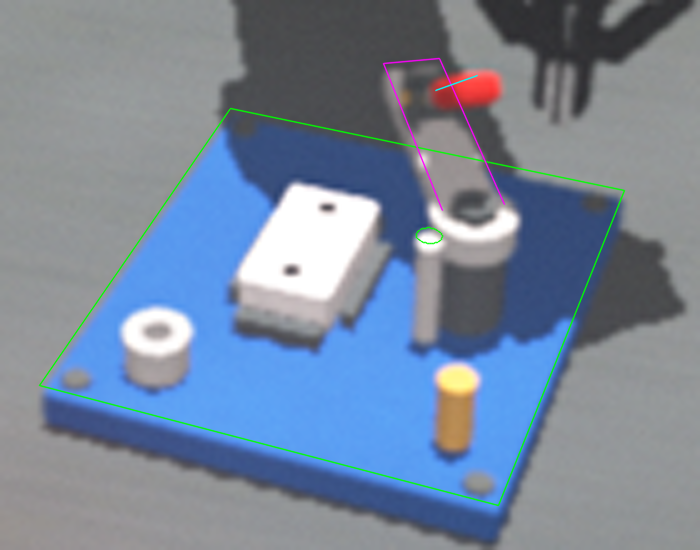

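The fingers now stand clear on the trailing side of the strap, at about crop (555,100). The strap hasn't moved. Start the push along the arc.

>>> drive_tool(
  series=[
    [0, 0.007, -0.017, 0.002, 0],
    [0, 0.006, -0.017, 0, 0],
    [0, 0.002, -0.012, 0, 0],
    [0, 0.002, -0.011, 0, 0],
    [0, 0.003, -0.011, 0, 0],
    [0, 0.005, -0.011, 0, 0],
    [0, 0.005, -0.01, 0, 0],
    [0, 0.006, -0.009, 0, 0],
  ],
)

```text
clock: 5.05
position: [0.4777, 0.1036, 0.0653]
tool_rot: [-3.131, -0.023, -0.097]
force: [0.2, 1.8, 0.0]
grip_width: 0.0001
```

```bash
python3 - <<'E'
from ov import *
o=bot.observe();print(o['position'],o['force'])
im=bot.grab_frame("scene")
draw("scene",np.load("fix.npy"),.9,"pics/s2.png",im)
im=bot.grab_frame("top")
draw("top",np.load("fix.npy"),.9,"pics/t2.png",im)
E
```

```text
[0.47771516 0.10361721 0.06531926] [0.21244017 1.79208829 0.02563406]
```

View pics/s2.png

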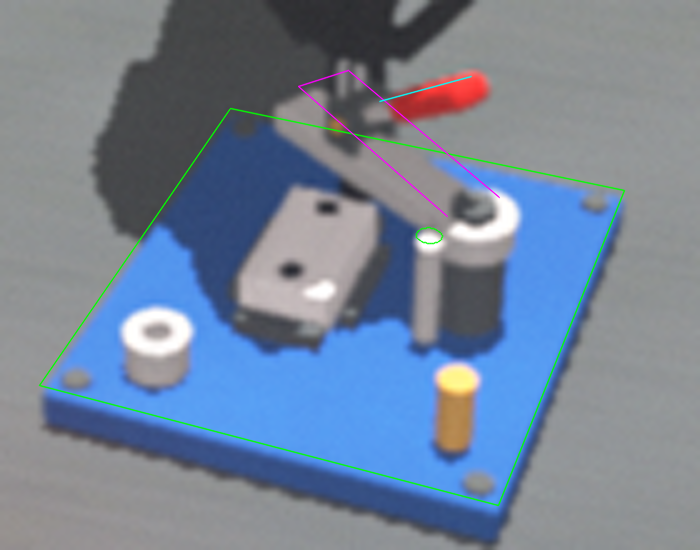

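The strap is swinging ahead of the fingers, q is about 1.1 and the lever is still up. The tip has drifted up to 0.065, so I'll lower it a little while continuing.

>>> drive_tool(
  series=[
    [0, 0.0, 0.002, -0.007, 0],
    [0, 0.008, -0.008, -0.003, 0],
    [0, 0.009, -0.007, -0.002, 0],
    [0, 0.009, -0.006, -0.001, 0],
    [0, 0.008, -0.005, 0, 0],
    [0, 0.005, -0.004, 0, 0],
  ],
)

```text
clock: 5.75
position: [0.5194, 0.0739, 0.0502]
tool_rot: [-3.132, -0.021, -0.097]
force: [-0.7, 1.0, -0.2]
grip_width: 0.0
```

>>> drive_tool(
  series=[
    [0, 0.0, 0, 0.007, 0],
    [0, 0.003, 0, 0, 0],
    [0, 0.002, 0, 0, 0],
  ],
)

```text
clock: 6.05
position: [0.5251, 0.0727, 0.058]
tool_rot: [-3.132, -0.021, -0.099]
force: [-2.1, 0.3, -1.0]
grip_width: 0.0001
```

```bash
python3 - <<'E'
from ov import *
o=bot.observe();print(o['position'],o['force'])
im=bot.grab_frame("scene")
draw("scene",np.load("fix.npy"),1.57,"pics/s3.png",im)
E
```

```text
[0.52512511 0.07274154 0.05797135] [-2.11989969  0.27729673 -1.02979513]
```

View pics/s3.png

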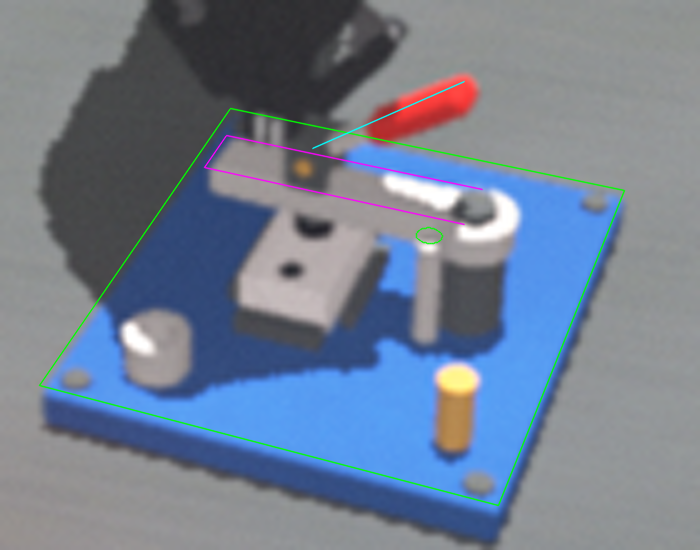

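The strap is nearly on its home outline. I'll creep forward until the stop shows in the force.

>>> drive_tool(
  series=[
    [0, 0.002, 0, 0, 0],
    [0, 0.002, 0, 0, 0],
    [0, 0.002, 0, 0, 0],
    [0, 0, 0, 0, 0],
  ],
)

```text
clock: 6.5
position: [0.5294, 0.0734, 0.0575]
tool_rot: [-3.134, -0.017, -0.097]
force: [-1.1, -0.3, -0.7]
grip_width: -0.0002
```

>>> drive_tool(
  series=[
    [0, 0.003, 0, 0, 0],
    [0, 0.002, 0, 0, 0],
    [0, 0.002, 0, 0, 0],
  ],
)

```text
clock: 6.8
position: [0.5288, 0.0751, 0.0552]
tool_rot: [-3.137, -0.003, -0.091]
force: [-14.0, 4.1, -1.1]
grip_width: -0.0002
```

The force rose to 14 N and the tip stopped advancing, so the strap is at its stop. Hold a moment, then look.

>>> drive_tool(
  series=[
    [0, 0, 0, 0, 0],
    [0, 0, 0, 0, 0],
    [0, 0, 0, 0, 0],
  ],
)

```text
clock: 7.1
position: [0.5283, 0.0756, 0.0548]
tool_rot: [-3.137, -0.001, -0.09]
force: [-2.7, -0.5, -0.7]
grip_width: -0.0002
```

```bash
python3 - <<'E'
from ov import *
o=bot.observe();print(o['position'],o['force'])
im=bot.grab_frame("scene")
draw("scene",np.load("fix.npy"),1.57,"pics/s4.png",im)
E
```

```text
[0.52828162 0.07564378 0.05478458] [-2.72952017 -0.51541882 -0.6619636 ]
```

View pics/s4.png

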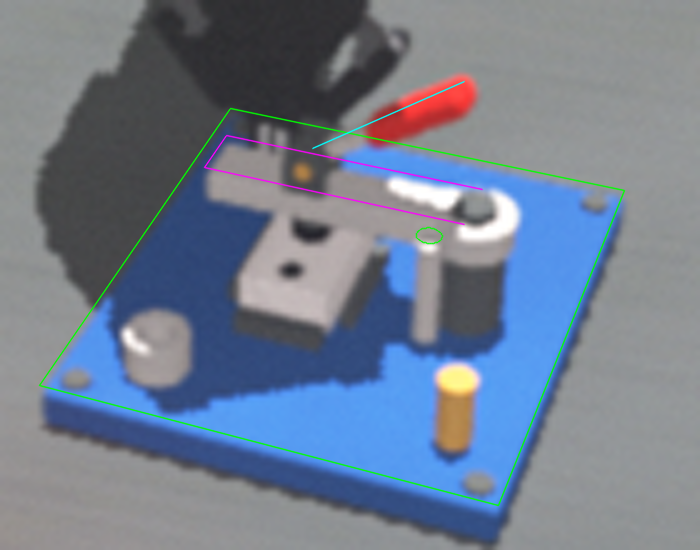

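The strap lies across the block against the pin, 1–2 mm from the modelled outline, which matches the calibration tolerance. The lever is still up. Back off, rise, and compute the lever arc.

```bash
python3 - <<'E'
from ov import *
p=np.load("fix.npy")
for b in np.linspace(.65,-.02,9):
    r=.08-.065*np.cos(b)+.007*np.sin(b)+.012; z=.096+.065*np.sin(b)+.007*np.cos(b)
    print(round(b,2),np.round(fp(p,strap(1.571,[[r,0,z]]))[0]+[.0015,0,0],4))
E
```

```text
0.65 [0.5609 0.1341 0.1409]
0.57 [0.5612 0.1377 0.1368]
0.48 [0.5616 0.1409 0.1324]
0.4 [0.5619 0.1437 0.1277]
0.32 [0.5621 0.1462 0.1228]
0.23 [0.5623 0.1482 0.1177]
0.15 [0.5625 0.1498 0.1125]
0.06 [0.5626 0.1509 0.1071]
-0.02 [0.5627 0.1516 0.1017]
```

>>> drive_tool(
  series=[
    [0, -0.02, 0.002, 0, 0],
    [0, -0.03, 0.003, 0, 0],
    [0, -0.01, 0, 0.03, 0],
    [0, 0, 0, 0.045, 0],
    [0, 0, 0, 0.045, 0],
    [0, 0, 0.01, 0.03, -0.01],
    [0, 0.02, 0.02, 0, 0],
    [0, 0.03, 0.02, 0, 0],
    [0, 0.02, 0.01, 0, 0],
    [0, 0, 0, 0, 0],
  ],
)

```text
clock: 8.15
position: [0.542, 0.1428, 0.2148]
tool_rot: [-3.132, -0.014, -0.104]
force: [-0.3, -0.2, -0.1]
grip_width: -0.0
```

>>> drive_tool(
  series=[
    [0, 0.012, -0.006, -0.01, 0],
    [0, 0.006, -0.004, -0.025, 0],
    [0, 0, 0, -0.015, 0],
    [0, 0, 0, 0, 0],
  ],
)

```text
clock: 8.55
position: [0.5622, 0.1299, 0.1623]
tool_rot: [-3.132, -0.016, -0.106]
force: [0.9, -0.6, -0.0]
grip_width: -0.0002
```

```bash
python3 - <<'E'
from ov import *
o=bot.observe();print(o['position'],o['force'])
p=np.load("fix.npy")
im=bot.grab_frame("scene")
draw("scene",p+[.0015,0,0],1.571,"pics/s5.png",im)
E
```

```text
[0.56223108 0.12987213 0.16227806] [ 0.87369066 -0.63570356 -0.03691864]
```

View pics/s5.png

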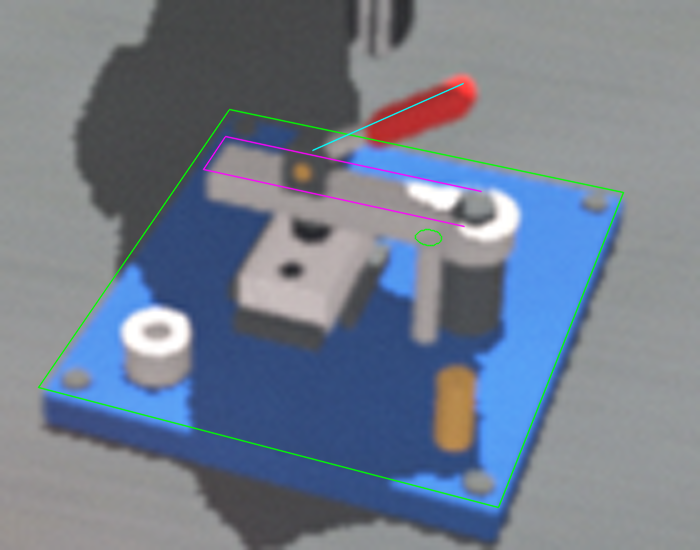

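The strap is unmoved at home, and the fingers hang just above the red grip, bottom edge at about crop (378,52). Now I'll follow the lever's arc down.

>>> drive_tool(
  series=[
    [0, -0.001, 0.003, -0.01, 0],
    [0, 0, 0.001, -0.008, 0],
    [0, 0, 0.002, -0.005, 0],
    [0, 0, 0.003, -0.005, 0],
    [0, 0, 0.003, -0.005, 0],
  ],
)

```text
clock: 9.1
position: [0.5628, 0.1422, 0.1301]
tool_rot: [-3.131, -0.021, -0.107]
force: [0.3, 0.4, 3.8]
grip_width: -0.0001
```

>>> drive_tool(
  series=[
    [0, 0, 0.002, -0.005, 0],
    [0, 0, 0.002, -0.005, 0],
    [0, 0, 0.002, -0.005, 0],
    [0, 0, 0.001, -0.005, 0],
    [0, 0, 0.001, -0.004, 0],
  ],
)

```text
clock: 9.6
position: [0.5638, 0.1519, 0.1049]
tool_rot: [-3.13, -0.023, -0.106]
force: [1.3, -1.9, 5.0]
grip_width: -0.0002
```

>>> drive_tool(
  series=[
    [0, 0, 0, -0.003, 0],
    [0, 0, 0, -0.002, 0],
    [0, 0, 0, -0.002, 0],
  ],
)

```text
clock: 9.9
position: [0.5642, 0.1523, 0.102]
tool_rot: [-3.13, -0.025, -0.107]
force: [-19.2, -6.2, 54.9]
grip_width: -0.0001
```

The force jumped to 55 N at z = 0.102, so the lever is at its stop. Ease off and look.

>>> drive_tool(
  series=[
    [0, 0, 0, 0, 0],
    [0, 0, 0, 0, 0],
    [0, 0, 0, 0, 0],
  ],
)

```text
clock: 10.2
position: [0.5635, 0.152, 0.1033]
tool_rot: [-3.131, -0.025, -0.107]
force: [0.7, 0.8, 2.0]
grip_width: 0.0
```

```bash
python3 - <<'E'
from ov import *
o=bot.observe();print(o['position'],o['force'])
p=np.load("fix.npy")
im=bot.grab_frame("scene")
draw("scene",p+[.0015,0,0],1.571,"pics/s6.png",im,lev=.65)
E
```

```text
[0.5635361  0.15198582 0.10326978] [0.7490643  0.83072874 1.97653929]
```

View pics/s6.png

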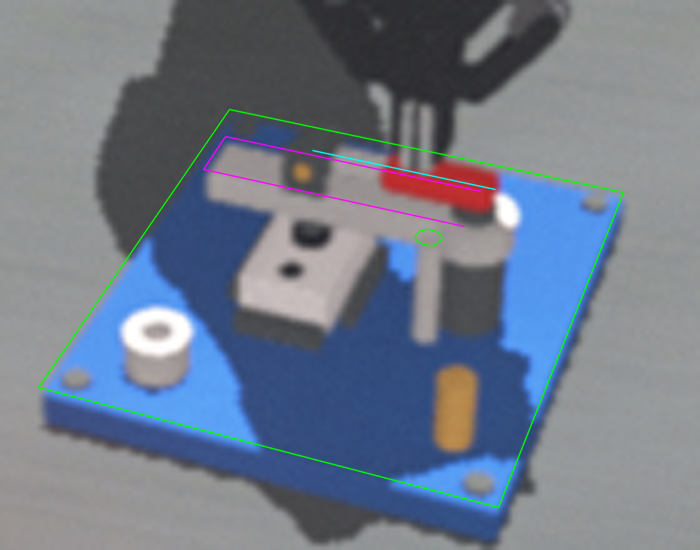

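The lever is level along the strap (red grip at about crop (440,185)), and the foot is down on the block. I'll lift straight up and move clear.

>>> drive_tool(
  series=[
    [0, 0, 0, 0.02, 0],
    [0, 0, 0, 0.04, 0],
    [0, 0, 0, 0.04, 0],
    [0, -0.02, 0, 0.03, 0],
    [0, -0.03, -0.04, 0, 0],
    [0, -0.03, -0.04, 0, 0],
    [0, 0, -0.045, 0, 0],
    [0, 0, -0.045, 0, 0],
    [0, 0, -0.045, 0, 0],
    [0, 0, -0.03, 0, 0],
    [0, 0, 0, 0, 0],
    [0, 0, 0, 0, 0],
  ],
)

```text
clock: 11.45
position: [0.4748, -0.1017, 0.233]
tool_rot: [-3.133, -0.017, -0.106]
force: [0.2, 1.1, -0.4]
grip_width: 0.0003
```

```bash
python3 - <<'E'
from ov import *
o=bot.observe();print(o['position'],o['force'],o['clock'])
p=np.load("fix.npy")
im=bot.grab_frame("scene");cv2.imwrite("pics/s8.png",im[:,:,::-1])
draw("scene",p+[.0015,0,0],1.571,"pics/s7.png",im,lev=.65)
for t in("work_block","spare_block","oil_bottle","grease_tin"):
    print(t,[(round(r['conf'],2),np.round(r['point'],1)) for r in bot.masks_of("scene",t)[:1]])
im=bot.grab_frame("top");draw("top",p+[.0015,0,0],1.571,"pics/t7.png",im,lev=.65)
E
```

```text
[ 0.47478604 -0.10169279  0.23304402] [ 0.2000658   1.06897555 -0.38622439] 11.45
work_block [(0.66, array([345.5, 233.2]))]
spare_block [(0.66, array([182.6, 190.7]))]
oil_bottle [(0.62, array([159. , 205.7]))]
grease_tin [(0.77, array([470. , 235.5]))]
```

View pics/s7.png

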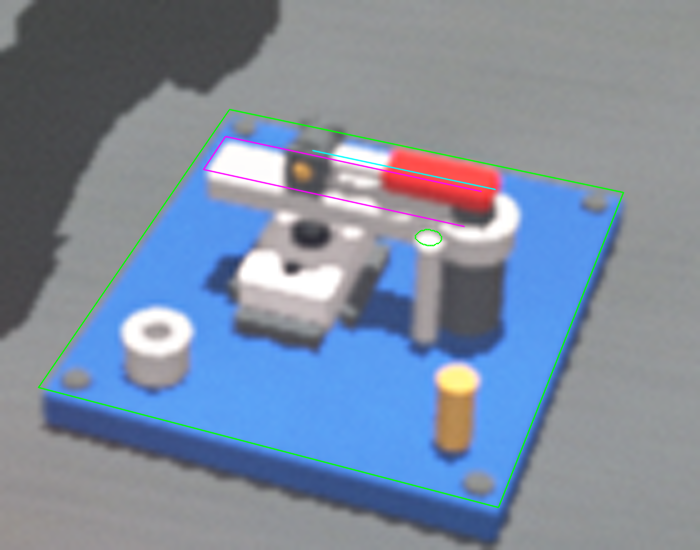

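View pics/t7.png

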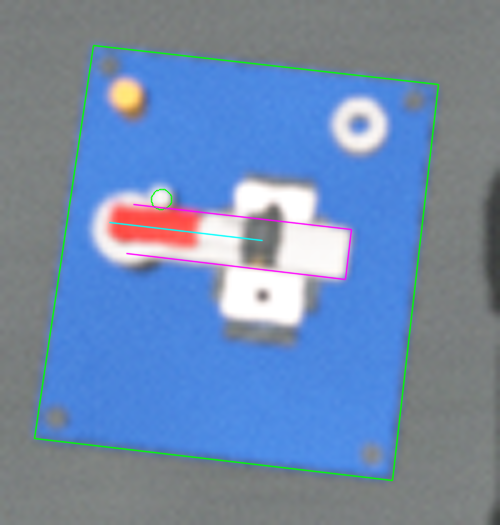

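View pics/s8.png

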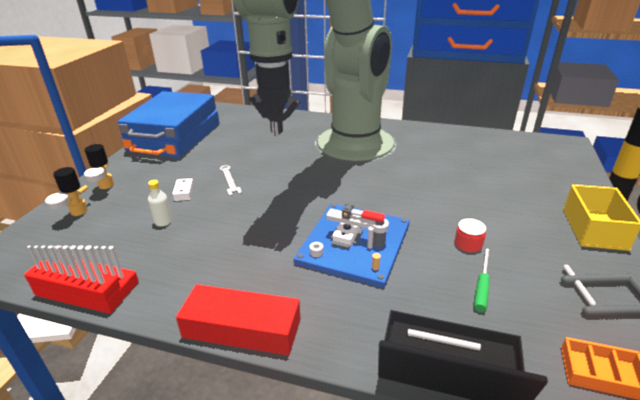

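The strap sits on its home outline in both views. The lever is level, the foot is on the block, the bystanders are where they were, and the arm is clear.

```bash
python3 -c "
from workcell import bot
print(bot.job_done(), bot.observe()['clock'])"
```

```text
the job is handed in; nothing more can be done
the job is handed in; nothing more can be done
```

The block is clamped: the strap is home against its stop, and the lever was pushed down only after that. The job is handed in and used about 12 s of the 40 s limit. No verdict was given.

- **Strap:** I pushed it with the shut fingers from about 0.52 rad until it met the stop. The force rose to about 14 N and the tip stopped advancing, with the lever still up. In the final pictures it lies on its modelled home outline in both views, within the 1–2 mm camera tolerance.
- **Lever:** I pushed it down along its arc to its stop. The wrist force peaked at about 55 N there, which was higher than I intended but below the 120 N limit. Its red grip is level, and the fingertips stopped at 103 mm, the height expected when fully down.
- **Foot and block:** The foot appears to be resting on the block, which sits in its nest. I could not measure the foot's force or the joint angles directly; I judged them from the stop forces and the pictures.
- **Everything else:** All bystanders look unmoved, though only the spare block, oil bottle and grease tin were also checked with the detector, to within 4 pixels. The arm is clear of everything.

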